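# Put the fettling knives back on the sloping tool board

## Robot

A 6-joint arm with a two-finger parallel gripper is mounted at the origin on a cart in front of the work surface, level with it; the furniture and walls round the work are solid. World frame = base frame: x ahead of the robot, y to its left, z up, the work surface at z = 0. Lengths are in m, angles in rad, forces in N, time in s.
With the tool pointing down it reaches from about 0.3 to 0.875 m from the base axis. Payload 6.4 kg.
Tool frame: the origin (TCP) lies between the finger pads; the fingertips stand ctrl.tip_extent ahead of it and the grasp point (between the pads) is the TCP (ctrl.tip_extent is the distance from the TCP to the fingertips, in m); z points along the fingers, y is the line along which they close (so a half turn about z gives the same grasp; the last joint's range is limited). The gripper opens to 85 mm and grips with 20 to 120 N. Pads are 22 mm wide; open, the fingers measure 114 mm over their backs; the gripper's body (76 mm by 85 mm) begins 54 mm behind the grasp point. The pads swing forward as they close: fully open they stand 13 mm farther back than shut.
Start: joints at [1.143, 0.181, 1.607, -0, 1.354, -0.206], TCP at [0.126, 0.561, 0.25] pointing down, gripper open.
Joint ranges: [-2.99, 2.99], [-0.89, 2.07], [0.3, 2.58], [-1.14, 4.28], [0, 2.63], [-3.12, 3.12]. Speed limits (rad/s): [2.57, 2.57, 3.01, 3.14, 3.14, 3.14].

## Interface

Orientations are given as a unit quaternion [w, x, y, z].
In Python, from bench import ctrl gives the robot as it stands.
- The arm moves only by the tool send_rows, never from a script. Its arguments are lists of equal length, an entry for each row: "dr": the turn, a rotation vector about the tool's x, y, z in units of 6 degrees (1.0 is 6 degrees), a list of three; "xyz": the shift along the tool's x, y, z in cm, a list of three; "jaw": the opening in per cent of the stroke, from 0 (shut) to 100 (fully open). In form: {"dr": [[wx, wy, wz], ...], "xyz": [[dx, dy, dz], ...], "jaw": [jaw, ...]}. A call has exactly 8 rows; each row is the pose to reach, as a shift and turn from the pose commanded when the call began, along the tool's axes at that moment; what a row does not reach only later rows make up. A row lasts 1/8 s, in which the tool goes at most 62.5 mm and 10.7 degrees, less where a joint would pass 70% of its speed; a pose out of reach is approached as far as the arm can. A call with a gripper value outside its range is refused whole. The fingers move at their own pace and stop on an object; the grip force is fixed at half the most. Time passes only in rows, so rows that repeat a pose let the fingers close, or fill a call up. It gives the time, the measured TCP pose, the force, the opening and the grip force at its end, in the units of the state.
- ctrl.get_obs(): the state, without advancing time (a new reading comes with each control period).
- ctrl.camera(name): name is "side" or "top" or "wrist"; returns the picture (480x640x3 uint8, red, green, blue); there is no depth.
- ctrl.calibration(name): a dict with "camera_matrix" (3x3 intrinsics, pixels), "D" ([k1, k2, p1, p2, k3] as OpenCV has them; the pictures are not rectified), "world_from_camera" (4x4, takes a point from camera to world coordinates). Camera axes: x right, y up, looking along -z (the intrinsics and any distortion apply to the point x, -y, -z); pixel columns grow to the right and rows downward; lengths in m; the calibration is good to about 2 mm. A picture is of the moment at which its call begins: read the wrist's pose just before it. calibration takes no time and is no camera call; for the wrist camera it gives the pose at the moment of the call.
- ctrl.hand_in(): hands the job in; it is judged then, once.
The state is a dict: "time_s": time; "q": joint angles; "dq": joint speeds; "joint_efforts": joint torques, N m; "eef_pos": TCP position; "eef_rot": TCP orientation; "wrist_force": force on the tool from outside, world axes, zero at the start; "torque": the same for the moment, N m; "opening": opening from 0.0 (shut) to 1.0 (fully open); "grasp_force": force on a finger pad.
Only numpy, scipy, OpenCV 4.12 (cv2) and the standard library are available. Lean on these libraries where they do the work, as an engineer would, in place of code of your own. Each camera call takes 0.05 s, during which the arm holds its last target. There are 200 camera calls.

## Task

The broad fettling knife has been hung on the slender peg where the narrow knife belongs. Hang the broad knife by its eye on the empty thick peg instead, and take the narrow knife from the bench and hang it by its eye on the slender peg that this frees, both pushed fully down so that they lie flat on the sloping board. Leave the template on its own peg, and do not shift or topple the other things on the bench.

Things in the scene. Friction and masses are not known exactly. Their poses are not given: they have to be found in the camera images.
- tool_board: Fixed plywood board, 360 mm wide (y); flat face slopes up 40 degrees, rising away from the robot, 205 mm along the slope, from 20 to 152 mm height. Origin on the bench under its middle; x ahead, z up; its yaw varies. Low edge at x = -80 mm; pegs leave the face at x = +46, z = 126 mm (165 mm up the slope). Face normal (-0.643, 0, 0.766).
- thick_peg: Wooden peg square to the board's face, 20 mm in diameter, 45 mm long, tip chamfered. Origin: its axis at the board's face. Frame upright, turned like the board: peg axis (-0.643, 0, 0.766), up the slope (0.766, 0, 0.643). Pegs stand 105 mm apart in one row, in any order. The thick one, empty at the start; only the broad knife's eye passes over it.
- slender_peg: Wooden peg square to the board's face, 12 mm in diameter, 45 mm long, tip chamfered. Origin: its axis at the board's face. Frame upright, turned like the board: peg axis (-0.643, 0, 0.766), up the slope (0.766, 0, 0.643). Pegs stand 105 mm apart in one row, in any order. The slender one on which the broad knife hangs at the start.
- template_peg: Wooden peg square to the board's face, 12 mm in diameter, 45 mm long, tip chamfered. Origin: its axis at the board's face. Frame upright, turned like the board: peg axis (-0.643, 0, 0.766), up the slope (0.766, 0, 0.643). Pegs stand 105 mm apart in one row, in any order. The other slender one; the plywood template hangs on it and stays there.
- thick_peg_seat (a point): Point on the axis of the thick peg, 7 mm out from the board's face: where the middle of a seated eye lies, apart from the play between eye and peg.
- slender_peg_seat (a point): Point on the axis of the slender peg, 7 mm out from the board's face: where the middle of a seated eye lies, apart from the play between eye and peg.
- broad_knife: Broad fettling knife, 166 mm, 0.1-0.2 kg. Origin: on the underside under the handle, where to grip it; +x along the handle to the eye, +z out of the upper side. Wooden handle 26 mm wide, 16 thick, x -40 to 40; steel ring eye at x 62, 52 outside, 28 hole, 14 thick; steel blade 70 wide, 5 thick, x -78 to -40. Undersides level. At the start hangs on the slender peg, flat on the board.
- narrow_knife: Narrow fettling knife, 128 mm, 0.06-0.13 kg. Origin: on the underside under the handle, where to grip it; +x along the handle to the eye, +z out of the upper side. Wooden handle 24 mm wide, 16 thick, x -26 to 31; steel ring eye at x 48, 40 outside, 18 hole, 14 thick; steel blade 30 wide, 5 thick, x -60 to -26. Undersides level. At the start lies on the bench, eye ahead or to the left.
- broad_knife_eye (a point): Centre of the broad knife's eye, at half its thickness (7 mm above the underside).
- narrow_knife_eye (a point): Centre of the narrow knife's eye, at half its thickness (7 mm above the underside).
- template: Plain plywood profile template, 142 mm long, 56 mm wide, 9 mm thick, rounded at one end, hanging by a hole on its own slender peg. Origin: on its underside, 33 mm from the hole; +x towards the hole, +z away from the board. To be left there.
- timer: Cream wind-up timer, 41x64x65 mm, loose, stands on the bench; origin under its middle. Leave alone.
- clay_lump: Lump of clay, 52x74x40 mm, loose; origin under its middle. Leave alone.
- spray_bottle: Spray bottle, 70x87 mm and 188 mm tall, loose; origin under its middle. Leave alone.
- beaker: White beaker, 71 mm across, 96 mm tall, loose; origin under its middle. Leave alone.
- cup: Terracotta test cup, 62 mm across, 53 mm tall, loose, behind the turntable; origin under its middle. Leave alone.

How it is judged:
By the outcome, as a careful person would: the job done as asked, in the order asked, and still so for the second after the job is handed in, with the robot touching nothing.
It also fails if it takes over 72 s, if anything falls off the work surface, if the arm or the gripper's body presses on something with over 40 N, if the wrist force passes 120 N, or if a joint passes its speed limit or range.

## Working session

There is one attempt and no reset: what is moved stays moved. The work goes in short steps, Python scripts to look and compute and a tool call to move; the robot and the scene stay as the last step left them, time stands still between calls to the robot, and variables do not carry over. Pictures are saved under pics/ and viewed, at most 10 in all, crops included, and the job is handed in when it is done.

Besides the shell and the picture viewer there is one more tool, called after "Call:" by a JSON object that holds its "op" and its "data". send_rows: Moves the arm, as the interface text tells. Its arguments: {"type":"object","properties":{"dr":{"type":"array","items":{"type":"array","items":{"type":"number"}}},"xyz":{"type":"array","items":{"type":"array","items":{"type":"number"}}},"jaw":{"type":"array","items":{"type":"number"}}},"required":["dr","xyz","jaw"]}

```bash
mkdir -p pics; ls; python3 - <<'E'
from bench import ctrl
import cv2,numpy as np
print(ctrl.get_obs()); print(ctrl.tip_extent)
for n in ("top","side"):
    im=ctrl.camera(n); cv2.imwrite(f"pics/{n}0.png",im[...,::-1]); c=ctrl.calibration(n); print(n,c)
E
```

```text
pics
{'time_s': 0.0, 'q': array([ 1.14266358e+00,  1.81546332e-01,  1.60802856e+00,  9.11770604e-06,
        1.35379116e+00, -2.06265487e-01]), 'dq': array([-8.49021457e-04, -4.85874441e-05,  9.96208536e-04,  6.72551145e-04,
        1.53186673e-03, -9.12021724e-04]), 'joint_efforts': array([ 2.06272394e-03, -4.44872618e+01, -3.51338160e+01, -1.16607239e-04,
        8.94107478e-03, -3.40337533e-05]), 'eef_pos': array([0.12626694, 0.56042467, 0.24937122]), 'eef_rot': array([-2.80796567e-04,  1.10707176e-01,  9.93852673e-01, -8.41076503e-04]), 'wrist_force': array([-0.27615584,  0.18397304,  0.14776104]), 'torque': array([ 0.01019519,  0.02964107, -0.01957295]), 'grasp_force': 0.0, 'opening': 0.997973410400675}
0.019
top {'camera_matrix': array([[466.32917905,   0.        , 323.78455149],
       [  0.        , 466.32917905, 237.32176567],
       [  0.        ,   0.        ,   1.        ]]), 'D': array([-0.04808159,  0.        ,  0.        ,  0.        ,  0.        ]), 'world_from_camera': array([[ 0.01343684,  0.98607469, -0.16575932,  0.39526756],
       [-0.99970488,  0.00989284, -0.02218756, -0.02406843],
       [-0.02023876,  0.16600853,  0.98591661,  1.35859764],
       [ 0.        ,  0.        ,  0.        ,  1.        ]])}
side {'camera_matrix': array([[490.74970577,   0.        , 319.20843872],
       [  0.        , 490.74970577, 232.75876227],
       [  0.        ,   0.        ,   1.        ]]), 'D': array([-0.12565996,  0.        ,  0.        ,  0.        ,  0.        ]), 'world_from_camera': array([[-9.99577857e-01,  1.25755199e-02, -2.61909248e-02,
         5.54053453e-01],
       [-2.90439099e-02, -4.55722968e-01,  8.89647699e-01,
         1.05484640e+00],
       [-7.48023697e-04,  8.90032827e-01,  4.55895830e-01,
         6.32605309e-01],
       [ 0.00000000e+00,  0.00000000e+00,  0.00000000e+00,
         1.00000000e+00]])}
```

View pics/top0.png

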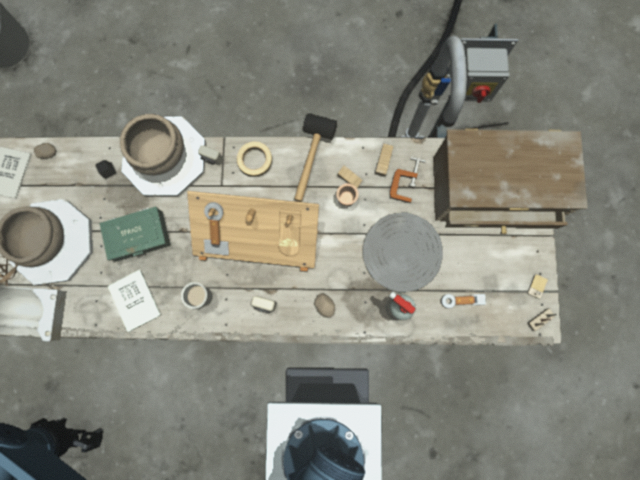

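View pics/side0.png

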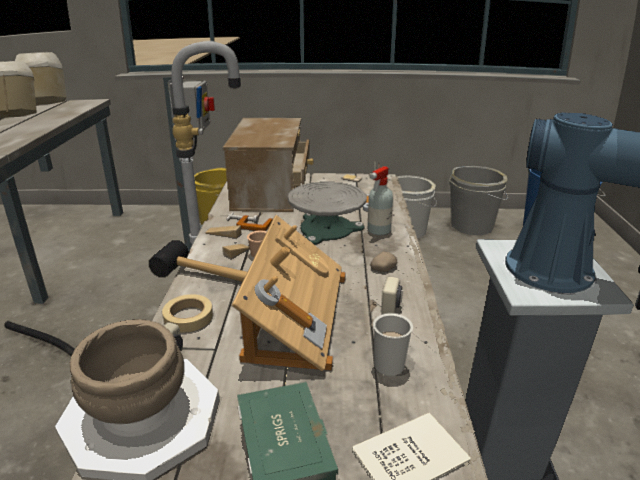

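Top view: the board spans about (188–319, 193–270). The broad knife's ring is at (213,213), the empty thick peg at (251,216), the template peg at (289,220). The narrow knife is at (465,300) with its eye to the left at (448,300).

```bash
cat > h.py <<'E'
from bench import ctrl
import cv2,numpy as np
from scipy.spatial.transform import Rotation as R
def ray(c,uv):
    p=cv2.undistortPoints(np.array([[uv]],float),c["camera_matrix"],c["D"])[0,0]
    T=c["world_from_camera"]; d=T[:3,:3]@np.array([p[0],-p[1],-1.]); return T[:3,3],d
def onz(c,uv,z):
    o,d=ray(c,uv); return o+d*(z-o[2])/d[2]
def onplane(c,uv,p0,n):
    o,d=ray(c,uv); return o+d*((p0-o)@n)/(d@n)
def proj(c,P):
    T=c["world_from_camera"]; q=(np.atleast_2d(P)-T[:3,3])@T[:3,:3]; q=q*[1,-1,-1]
    return cv2.projectPoints(q,np.zeros(3),np.zeros(3),c["camera_matrix"],c["D"])[0][:,0]
def tool():
    o=ctrl.get_obs(); w=o["eef_rot"]; return np.array(o["eef_pos"]),R.from_quat([w[1],w[2],w[3],w[0]])
E
python3 - <<'E'
from h import *
c=ctrl.calibration("top")
im=cv2.imread("pics/top0.png"); hsv=cv2.cvtColor(im,cv2.COLOR_BGR2HSV)
m=cv2.inRange(hsv,(8,75,60),(28,255,255)); m[:, :180]=0; m[:,330:]=0; m[:185]=0;m[280:]=0
m=cv2.morphologyEx(m,cv2.MORPH_CLOSE,np.ones((9,9))); m=cv2.morphologyEx(m,cv2.MORPH_OPEN,np.ones((15,15)))
k=max(cv2.findContours(m,0,2)[0],key=cv2.contourArea)
for e in (3,5,8):
    a=cv2.approxPolyDP(k,e,True)[:,0]; print(e,a.tolist())
for p in a:
    print(p,onz(c,p,.152).round(3),onz(c,p,.02).round(3))
v=np.vstack([cv2.resize(im[180:285,175:335],(800,525),interpolation=cv2.INTER_CUBIC)])
cv2.imwrite("pics/cropA.png",v)
h=cv2.inRange(hsv,(5,110,80),(22,255,255)); h[:, :430]=0;h[:,495:]=0;h[:280]=0;h[320:]=0
M=cv2.moments(h,True); hc=(M['m10']/M['m00'],M['m01']/M['m00']); print("handle",hc,M['m00'],onz(c,hc,.012))
cv2.imwrite("pics/cropB.png",cv2.resize(im[280:320,430:500],(700,400),interpolation=cv2.INTER_CUBIC))
E
```

```text
3 [[189, 193], [192, 243], [228, 241], [229, 258], [314, 265], [316, 204]]
5 [[189, 193], [192, 243], [228, 241], [229, 258], [314, 265], [316, 204]]
8 [[189, 193], [192, 243], [228, 241], [229, 258], [314, 265], [316, 204]]
[189 193] [0.716 0.368 0.152] [0.751 0.411 0.02 ]
[192 243] [0.579 0.351 0.152] [0.6   0.393 0.02 ]
[228 241] [0.586 0.256 0.152] [0.607 0.286 0.02 ]
[229 258] [0.541 0.251 0.152] [0.557 0.281 0.02 ]
[314 265] [0.525 0.028 0.152] [0.539 0.033 0.02 ]
[316 204] [0.688 0.025 0.152] [0.72 0.03 0.02]
handle (464.33613445378154, 299.92436974789916) 119.0 [ 0.44405073 -0.3984796   0.012     ]
```

View pics/cropA.png

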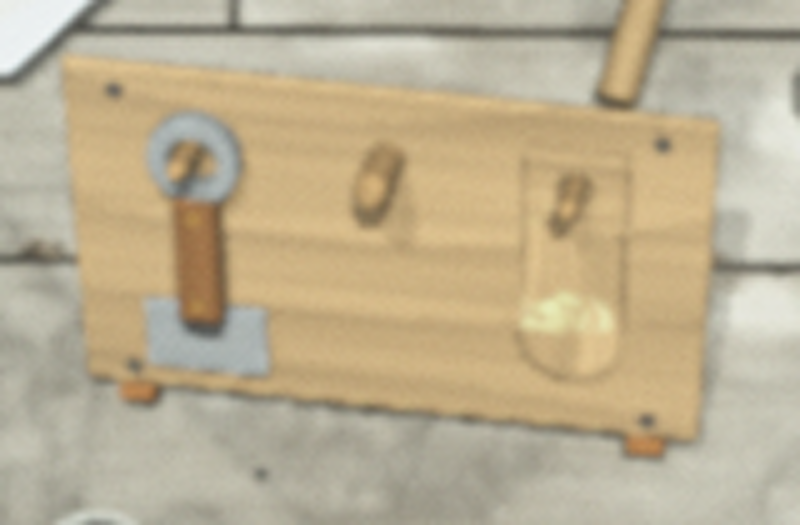

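The board crop is sharp: the corners are at (66,58), (718,120), (90,375) and (695,438). The ring centre is at (195,160), and the handle runs (196,202)–(203,322). The thick peg's tip is at about (370,200).

```bash
cat >> h.py <<'E'
TOPC=ctrl.calibration("top")
def full(p): return (np.array(p)+.5)/5-.5+[175,180]
E
python3 - <<'E'
from h import *
c=TOPC
C=[onz(c,full(p),z) for p,z in (((66,58),.152),((718,120),.152),((90,375),.02),((695,438),.02))]
print(np.round(C,4))
e1=C[0]-C[1]; e2=C[2]-C[3]
print(np.linalg.norm(e1),np.linalg.norm(e2),[np.degrees(np.arctan2(-e[0],e[1])) for e in(e1,e2)])
psi=np.mean([np.arctan2(-e[0],e[1]) for e in(e1,e2)])
bx=np.array([np.cos(psi),np.sin(psi),0]);by=np.array([-np.sin(psi),np.cos(psi),0])
mt=(C[0]+C[1])/2;mb=(C[2]+C[3])/2
O=((mt-.077*bx)+(mb+.08*bx))/2; O[2]=0
print("psi",np.degrees(psi),"O",O, mt-.077*bx, mb+.08*bx)
n=-.643*bx+np.array([0,0,.766]); up=.766*bx+np.array([0,0,.643])
pc=O+.046*bx+np.array([0,0,.126])
for nm,p,h in (("ring",(195,160),.014),("htop",(196,202),.016),("hbot",(203,318),.016),("thick tip",(369,203),.045),("slender tip",(182,180),.045),("template tip",(560,226),.045)):
    q=onplane(c,full(p),pc+n*h,n); d=q-pc; print(nm,q.round(4),"y",(d@by).round(4),"up",(d@up).round(4))
print("predicted pegs",[ (pc+k*.105*by).round(4).tolist() for k in(1,0,-1)])
# narrow knife steel+handle
im=cv2.imread("pics/top0.png");hsv=cv2.cvtColor(im,cv2.COLOR_BGR2HSV)
h=cv2.inRange(hsv,(5,110,80),(22,255,255)); h[:, :430]=0;h[:,495:]=0;h[:280]=0;h[320:]=0
k=max(cv2.findContours(h,0,2)[0],key=cv2.contourArea);print(cv2.minAreaRect(k))
for u in((465,300),(448,300)): print(onz(c,u,.012))
E
```

```text
[[0.7206 0.3717 0.152 ]
 [0.6889 0.0192 0.152 ]
 [0.5653 0.3887 0.02  ]
 [0.5327 0.0342 0.02  ]]
0.35398448354269685 0.35594371779630096 [np.float64(-5.145930830688539), np.float64(-5.252875559876044)]
psi -5.199403195282292 O [0.62836509 0.20331378 0.        ] [0.62806167 0.20241055 0.152     ] [0.62866851 0.204217   0.02      ]
ring [0.6692 0.3035 0.1322] y 0.1035 up -0.007
htop [0.6489 0.3056 0.1177] y 0.1037 up -0.032
hbot [0.5921 0.3108 0.0698] y 0.1037 up -0.1065
thick tip [0.6412 0.2028 0.1569] y 0.0007 up -0.0056
slender tip [0.6524 0.3028 0.1587] y 0.1013 up -0.0028
template tip [0.63   0.1014 0.1553] y -0.1013 up -0.008
predicted pegs [[0.6837, 0.3037, 0.126], [0.6742, 0.1991, 0.126], [0.6647, 0.0946, 0.126]]
((464.5, 300.0), (6.0, 17.0), 90.0)
[ 0.44385245 -0.40037779  0.012     ]
[ 0.44341114 -0.35162847  0.012     ]
```

View pics/cropB.png

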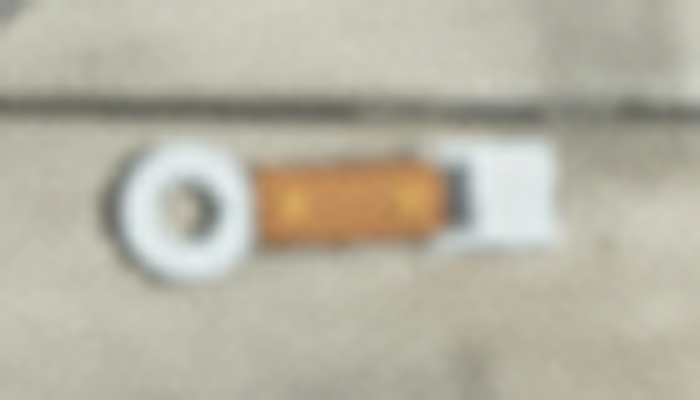

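```bash
cat >> h.py <<'E'
psi=np.radians(-5.2); O=np.array([.6284,.2033,0])
bx=np.array([np.cos(psi),np.sin(psi),0]);by=np.array([-np.sin(psi),np.cos(psi),0]);ez=np.array([0,0,1.])
n=-.6428*bx+.766*ez; up=.766*bx+.6428*ez
pc=O+.046*bx+.126*ez
RB=R.from_matrix(np.array([-up,by,-n]).T)      # tool square to board, x down the slope
def B(y,u,h): return pc+y*by+u*up+h*n          # board coordinates
def rel(p,Rt):
    p0,R0=tool(); d=(R0.inv()*Rt).as_rotvec(degrees=True)/6; s=R0.inv().apply(p-p0)*100
    print("dr",d.round(2).tolist(),"xyz",s.round(2).tolist())
def st():
    o=ctrl.get_obs(); p,r=tool(); d=p-pc
    print("t",round(o["time_s"],2),"p",p.round(4),"board y,u,h",np.round([d@by,d@up,d@n],4),"F",np.round(o["wrist_force"],1),"open",round(o["opening"],3),"grip",round(float(o["grasp_force"]),1))
E
python3 -c "
from h import *
st(); rel(B(.1036,-.070,.11),RB)"
```

```text
t 0.1 p [0.1263 0.5605 0.2495] board y,u,h [ 0.3102 -0.3637  0.4664] F [0.5 0.1 0.7] open 0.997 grip 0.0
dr [-0.45, -6.66, -1.19] xyz [-47.72, -14.54, 8.43]
```

Call:
{"op": "send_rows", "data": {"dr": [[-0.45,-6.66,-1.19],[-0.45,-6.66,-1.19],[-0.45,-6.66,-1.19],[-0.45,-6.66,-1.19],[-0.45,-6.66,-1.19],[-0.45,-6.66,-1.19],[-0.45,-6.66,-1.19],[-0.45,-6.66,-1.19]], "xyz": [[-10,-3,0],[-20,-6,0],[-30,-9,2],[-40,-12,5],[-47.7,-14.5,8.4],[-47.7,-14.5,8.4],[-47.7,-14.5,8.4],[-47.7,-14.5,8.4]], "jaw": [100,100,100,100,100,100,100,100]}}

```text
time_s: 1.1
eef_pos: [0.5541, 0.3174, 0.1678]
eef_rot: [0.342, 0.043, 0.939, -0.015]
wrist_force: [1.2, 0.3, -0.1]
opening: 1.002
grasp_force: 0.0
```

```bash
python3 -c "
from h import *
st(); rel(B(.1036,-.070,.11),RB); print(ctrl.tip_extent)
c=ctrl.calibration('wrist');im=ctrl.camera('wrist');cv2.imwrite('pics/w1.png',im[...,::-1])
np.save('w1.npy',c,allow_pickle=True)
print(proj(c,[B(.105,0,45e-3),B(.105,-.008,.014),B(.1036,-.07,.016),B(0,0,.045),B(0,0,0)]).round(0))"
```

```text
t 1.1 p [0.5541 0.3174 0.1678] board y,u,h [ 0.1069 -0.073   0.1158] F [ 1.2  0.3 -0.1] open 1.002 grip 0.0
dr [0.01, 0.0, -0.01] xyz [-0.3, -0.33, 0.58]
0.019
[[317. 388.]
 [318. 347.]
 [315. 258.]
 [138. 387.]
 [165. 346.]]
```

View pics/w1.png

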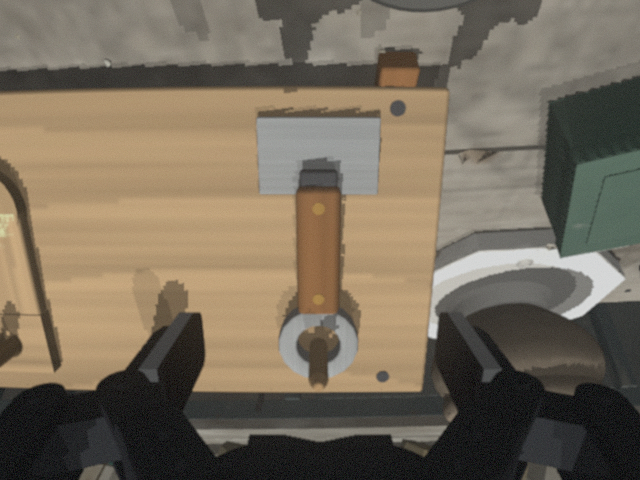

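The wrist view confirms it. The handle spans rows 187–313 centred at (319,250), the ring is at (319,343) and the peg tip at (318,385), within about 3 mm of prediction. I'll descend.

Call:
{"op": "send_rows", "data": {"dr": [[0,0,0],[0,0,0],[0,0,0],[0,0,0],[0,0,0],[0,0,0],[0,0,0],[0,0,0]], "xyz": [[0,-0.15,3],[0,-0.15,6],[0,-0.15,8],[0,-0.15,8.4],[0,-0.15,8.6],[0,-0.15,8.8],[0,-0.15,8.8],[0,-0.15,8.8]], "jaw": [100,100,100,100,100,100,100,100]}}

```text
time_s: 2.15
eef_pos: [0.609, 0.3123, 0.1016]
eef_rot: [0.342, 0.043, 0.939, -0.015]
wrist_force: [-0.5, -0.2, 0.8]
opening: 1.0
grasp_force: 0.0
```

```bash
python3 -c "
from h import *
st(); rel(B(.1055,-.073,.0225),RB)"
```

```text
t 2.15 p [0.609  0.3123 0.1016] board y,u,h [ 0.1068 -0.0733  0.0297] F [-0.5 -0.2  0.8] open 1.0 grip 0.0
dr [0.01, 0.01, -0.01] xyz [-0.03, -0.13, 0.72]
```

Call:
{"op": "send_rows", "data": {"dr": [[0,0,0],[0,0,0],[0,0,0],[0,0,0],[0,0,0],[0,0,0],[0,0,0],[0,0,0]], "xyz": [[0,-0.13,0.3],[0,-0.13,0.6],[0,-0.13,0.6],[0,-0.13,0.6],[0,-0.13,0.6],[0,-0.13,0.6],[0,-0.13,0.6],[0,-0.13,0.6]], "jaw": [100,100,60,30,0,0,0,0]}}

```text
time_s: 3.15
eef_pos: [0.6125, 0.3105, 0.0967]
eef_rot: [0.342, 0.043, 0.939, -0.015]
wrist_force: [-5.8, -0.1, 5.5]
opening: 0.284
grasp_force: 59.9
```

```bash
python3 -c "
from h import *
st()"
```

```text
t 3.15 p [0.6125 0.3105 0.0967] board y,u,h [ 0.1053 -0.0736  0.0235] F [-5.8 -0.1  5.5] open 0.284 grip 59.9
```

Call:
{"op": "send_rows", "data": {"dr": [[0,0,0],[0,0,0],[0,0,0],[0,0,0],[0,0,0],[0,0,0],[0,0,0],[0,0,0]], "xyz": [[-0.3,0,-0.4],[-0.4,0,-1],[-0.4,0,-2],[-0.4,0,-3.2],[-0.4,0,-4.5],[-0.4,0,-6],[-0.4,0,-7.2],[-0.4,0,-7.2]], "jaw": [0,0,0,0,0,0,0,0]}}

```text
time_s: 4.15
eef_pos: [0.5695, 0.3149, 0.1556]
eef_rot: [0.343, 0.043, 0.938, -0.014]
wrist_force: [0.6, 0.2, -2.0]
opening: 0.283
grasp_force: 59.0
```

```bash
python3 -c "
from h import *
st(); rel(B(0.0005,-.068,.0935),RB)
c=ctrl.calibration('wrist');im=ctrl.camera('wrist');cv2.imwrite('pics/w2.png',im[...,::-1])
np.save('w2.npy',c,allow_pickle=True)
"
```

```text
t 4.15 p [0.5695 0.3149 0.1556] board y,u,h [ 0.1058 -0.0689  0.0964] F [ 0.6  0.2 -2. ] open 0.283 grip 59.0
dr [0.02, 0.02, -0.01] xyz [-0.11, -10.53, 0.27]
```

View pics/w2.png

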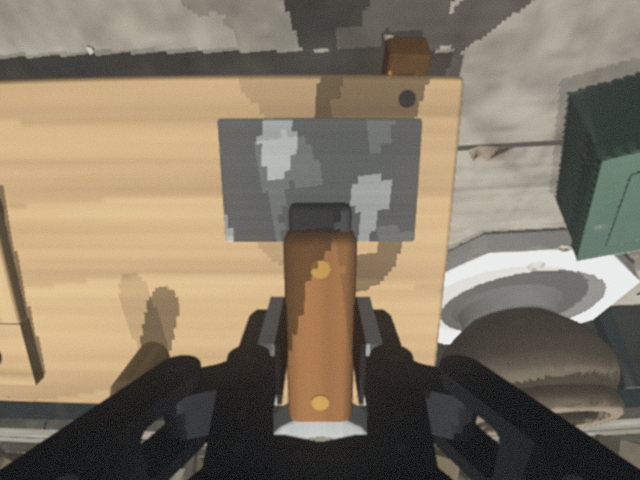

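```bash
python3 -c "
from h import *
c=np.load('w2.npy',allow_pickle=True).item()
for uv,h in (((320,233),.0889),((320,422),.0889),((320,119),.0779),((219,120),.0779),((421,119),.0779)):
    d=onplane(c,uv,B(0,0,h),n)-pc; print(uv,np.round([d@by,d@up],4))
"
```

```text
(320, 233) [ 0.1056 -0.1074]
(320, 422) [ 0.1054 -0.0281]
(320, 119) [ 0.1056 -0.1447]
(219, 120) [ 0.0711 -0.1446]
(421, 119) [ 0.1402 -0.1448]
```

The knife sits square in the grip, with the blade end at row 119 and the handle at rows 233–422. The eye is about 63.5 mm up-slope of the TCP. I'll move across to the thick peg.

Call:
{"op": "send_rows", "data": {"dr": [[0,0,0],[0,0,0],[0,0,0],[0,0,0],[0,0,0],[0,0,0],[0,0,0],[0,0,0]], "xyz": [[-0.1,-2,0],[-0.2,-4.5,0],[-0.4,-7,0],[-0.4,-9.5,0],[-0.4,-10.5,0],[-0.4,-10.5,0],[-0.4,-10.5,0],[-0.4,-10.5,0]], "jaw": [0,0,0,0,0,0,0,0]}}

```text
time_s: 5.2
eef_pos: [0.5632, 0.2102, 0.1566]
eef_rot: [0.342, 0.043, 0.939, -0.015]
wrist_force: [0.3, 0.8, -1.4]
opening: 0.29
grasp_force: 59.2
```

```bash
python3 -c "
from h import *
st(); rel(B(0.0007,-.065,.06),RB)
im=ctrl.camera('side')[...,::-1];c=ctrl.calibration('side');a=proj(c,[B(0,0,.045),B(0.,0,0)]);print(a)
cv2.imwrite('pics/s1.png',cv2.resize(im[200:350,200:400],(800,600),interpolation=cv2.INTER_CUBIC))
"
```

```text
t 5.2 p [0.5632 0.2102 0.1566] board y,u,h [ 0.0009 -0.0658  0.0952] F [ 0.3  0.8 -1.4] open 0.29 grip 59.2
dr [0.02, 0.0, -0.01] xyz [-0.08, -0.03, 3.52]
[[285.97462152 247.9706187 ]
 [272.50771981 262.00514819]]
```

View pics/s1.png

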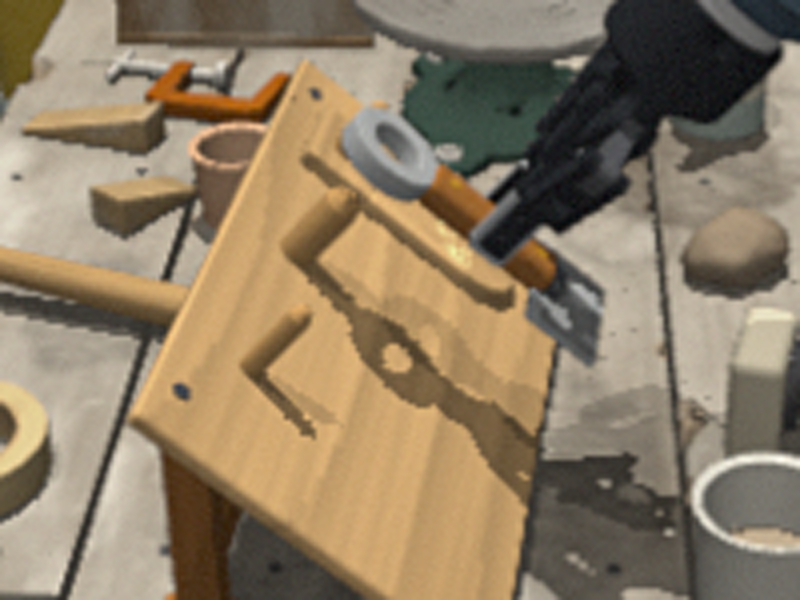

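The side crop shows the ring (hole about (395,140)) lined up on the axis of the thick peg, whose tip is at (343,198). I'll push on.

Call:
{"op": "send_rows", "data": {"dr": [[0,0,0],[0,0,0],[0,0,0],[0,0,0],[0,0,0],[0,0,0],[0,0,0],[0,0,0]], "xyz": [[0,0,1],[0,0,2],[0,0,2.5],[0,0,2.9],[0,0,3.3],[0,0,3.6],[0,0,3.6],[0,0,3.6]], "jaw": [0,0,0,0,0,0,0,0]}}

```text
time_s: 6.25
eef_pos: [0.5862, 0.2074, 0.1291]
eef_rot: [0.342, 0.043, 0.939, -0.015]
wrist_force: [-0.1, -0.0, -1.6]
opening: 0.282
grasp_force: 59.2
```

```bash
python3 -c "
from h import *
st(); rel(B(0.0007,-.0655,.0235),RB)"
```

```text
t 6.25 p [0.5862 0.2074 0.1291] board y,u,h [ 0.0003 -0.0657  0.0592] F [-0.1 -0.  -1.6] open 0.282 grip 59.2
dr [0.01, 0.01, -0.01] xyz [-0.02, 0.04, 3.57]
```

Clean entry, no force. Continue down to the seat.

Call:
{"op": "send_rows", "data": {"dr": [[0,0,0],[0,0,0],[0,0,0],[0,0,0],[0,0,0],[0,0,0],[0,0,0],[0,0,0]], "xyz": [[0,0,0.8],[0,0,1.6],[0,0,2.2],[0,0,2.8],[0,0,3.2],[0,0,3.4],[0,0,3.55],[0,0,3.55]], "jaw": [0,0,0,0,0,0,0,0]}}

```text
time_s: 7.25
eef_pos: [0.6088, 0.2054, 0.102]
eef_rot: [0.342, 0.043, 0.939, -0.015]
wrist_force: [-1.9, 0.0, 0.8]
opening: 0.285
grasp_force: 59.4
```

```bash
python3 -c "
from h import *
st()"
```

```text
t 7.25 p [0.6088 0.2054 0.102 ] board y,u,h [ 0.0003 -0.0658  0.0238] F [-1.9  0.   0.8] open 0.285 grip 59.4
```

Call:
{"op": "send_rows", "data": {"dr": [[0,0,0],[0,0,0],[0,0,0],[0,0,0],[0,0,0],[0,0,0],[0,0,0],[0,0,0]], "xyz": [[0.1,0,0.05],[0.2,0,0.08],[0.2,0,0.08],[0.2,0,0.08],[0.2,0,0.08],[0.2,0,-0.5],[0.2,0,-3],[0.2,0,-7]], "jaw": [0,0,60,80,80,80,80,80]}}

```text
time_s: 8.25
eef_pos: [0.5617, 0.2092, 0.1537]
eef_rot: [0.341, 0.043, 0.939, -0.015]
wrist_force: [-0.5, -0.4, -0.3]
opening: 0.802
grasp_force: 0.0
```

```bash
python3 -c "
from h import *
st()
c=ctrl.calibration('wrist');im=ctrl.camera('wrist');cv2.imwrite('pics/w3.png',im[...,::-1])
print(proj(c,[B(0,0,.014),B(0,0,.045),B(.105,0,.045),B(0,-.066,.016)]).round())
# straight-down pose with same heading as tool x = -world x rotated later
p,_=tool(); rel(np.array([.45,-.05,.40]),R.from_matrix(np.array([[-1,0,0],[0,1,0],[0,0,-1.]]).T))
"
```

```text
t 8.25 p [0.5617 0.2092 0.1537] board y,u,h [-0.0002 -0.0687  0.0939] F [-0.5 -0.4 -0.3] open 0.802 grip 0.0
[[321. 373.]
 [321. 409.]
 [519. 406.]
 [321. 271.]]
dr [-0.27, 6.69, -0.83] xyz [-9.01, -26.88, -24.19]
```

View pics/w3.png

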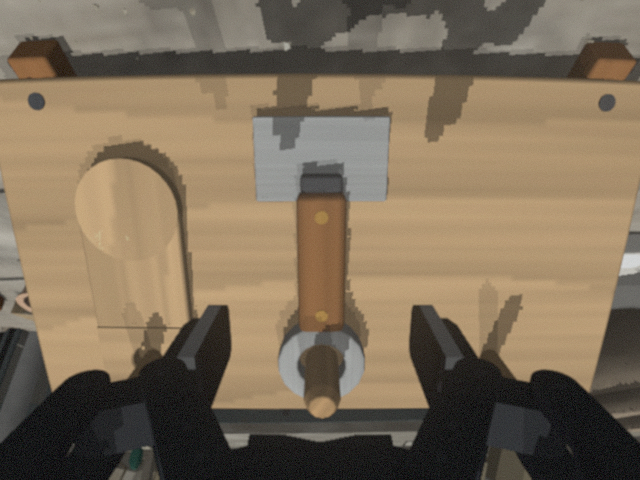

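The broad knife is seated on the thick peg: the ring lies round the peg base at (321,365), flat and straight. Next I'll raise the arm and travel to the narrow knife, above the bottle.

Call:
{"op": "send_rows", "data": {"dr": [[0,0,0],[0,2,0],[-0.2,4,-0.4],[-0.27,6.69,-0.83],[-0.27,6.69,-0.83],[-0.27,6.69,-0.83],[-0.27,6.69,-0.83],[-0.27,6.69,-0.83]], "xyz": [[0,0,-5],[-1,-3,-10],[-3,-9,-16],[-5,-15,-20],[-7,-21,-24.2],[-9,-26.9,-24.2],[-9,-26.9,-24.2],[-9,-26.9,-24.2]], "jaw": [100,100,100,100,100,100,100,100]}}

```text
time_s: 9.3
eef_pos: [0.4521, -0.0539, 0.399]
eef_rot: [0.0, 0.003, 1.0, -0.002]
wrist_force: [0.1, -0.1, -0.3]
opening: 0.999
grasp_force: 0.0
```

```bash
cat >> h.py <<'E'
def RD(a): # tool down, knife +x heading a (deg): tool x = -heading
    a=np.radians(a); x=-np.array([np.cos(a),np.sin(a),0]); z=-ez; return R.from_matrix(np.array([x,np.cross(z,x),z]).T)
E
python3 -c "
from h import *
st(); rel(np.array([.444,-.40,.30]),RD(93))"
```

```text
t 9.3 p [ 0.4521 -0.0539  0.399 ] board y,u,h [-0.2721  0.0236  0.3366] F [ 0.1 -0.1 -0.3] open 0.999 grip 0.0
dr [-0.03, -0.02, -15.56] xyz [0.61, -34.59, 10.01]
```

Call:
{"op": "send_rows", "data": {"dr": [[0,0,-2],[0,0,-4],[0,0,-6],[0,0,-8],[0,0,-10],[0,0,-12],[0,0,-14],[0,0,-15.5]], "xyz": [[0,-5,0],[0,-10,0],[0,-16,0],[0,-22,0],[0,-28,0],[0.6,-34.6,3],[0.6,-34.6,7],[0.6,-34.6,10]], "jaw": [100,100,100,100,100,100,100,100]}}

```text
time_s: 10.3
eef_pos: [0.5299, -0.2572, 0.3062]
eef_rot: [-0.073, -0.48, 0.873, -0.051]
wrist_force: [0.3, 0.5, 0.3]
opening: 0.994
grasp_force: 0.0
```

Call:
{"op": "send_rows", "data": {"dr": [[0,0,0],[0,0,0],[0,0,0],[0,0,0],[0,0,0],[0,0,0],[0,0,0],[0,0,0]], "xyz": [[0,0,3],[0,0,7],[0,0,11],[0,0,15],[0,0,17],[0,0,17],[0,0,17],[0,0,17]], "jaw": [100,100,100,100,100,100,100,100]}}

```text
time_s: 11.3
eef_pos: [0.5172, -0.2862, 0.1428]
eef_rot: [-0.071, -0.478, 0.874, -0.053]
wrist_force: [-0.6, 0.2, -0.1]
opening: 0.998
grasp_force: 0.0
```

```bash
python3 -c "
from h import *
st(); rel(np.array([.444,-.40,.13]),RD(93))
c=ctrl.calibration('wrist');im=ctrl.camera('wrist')[...,::-1];cv2.imwrite('pics/w4.png',im)
np.save('w4.npy',c,allow_pickle=True)
hsv=cv2.cvtColor(im,cv2.COLOR_BGR2HSV); m=cv2.inRange(hsv,(5,110,60),(22,255,255))
k=max(cv2.findContours(m,0,2)[0],key=cv2.contourArea); r=cv2.minAreaRect(k); print(r)
for q in cv2.boxPoints(r): print(q.round(), onz(c,q,.016).round(4))
"
```

```text
t 11.3 p [ 0.5172 -0.2862  0.1428] board y,u,h [-0.4976 -0.0753  0.0851] F [-0.6  0.2 -0.1] open 0.998 grip 0.0
dr [0.3, -1.7, -5.92] xyz [13.09, 0.1, 3.63]
((326.6263427734375, 63.001888275146484), (87.82362365722656, 37.1768684387207), 54.833560943603516)
[286.  38.] [ 0.4567 -0.4252  0.016 ]
[317.  16.] [ 0.4336 -0.4257  0.016 ]
[367.  88.] [ 0.4304 -0.3713  0.016 ]
[337. 110.] [ 0.4537 -0.3705  0.016 ]
```

View pics/w4.png

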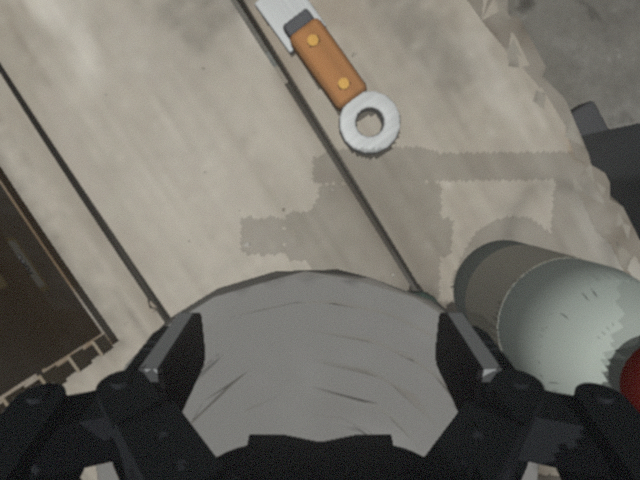

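The arm fell short because of speed limits, so it is now over the turntable edge and touching nothing. The knife handle is at (327,63), which puts its centre at (0.4436, −0.398) with a heading of 93.4°. I'll go up first, then finish the turn.

Call:
{"op": "send_rows", "data": {"dr": [[0,0,0],[0,0,0],[0,0,0],[0,0,0],[0,0,0],[0,0,0],[0,0,0],[0,0,0]], "xyz": [[0,0,-4],[0,0,-8],[0,0,-10],[0,0,-10],[0,0,-10],[0,0,-10],[0,0,-10],[0,0,-10]], "jaw": [100,100,100,100,100,100,100,100]}}

```text
time_s: 12.35
eef_pos: [0.5236, -0.2699, 0.2388]
eef_rot: [-0.072, -0.478, 0.874, -0.051]
wrist_force: [-0.2, -0.5, 1.1]
opening: 1.002
grasp_force: 0.0
```

```bash
python3 -c "
from h import *
st(); print(ctrl.get_obs()['q'].round(2)); rel(np.array([.4436,-.398,.20]),RD(93.4))"
```

```text
t 12.35 p [ 0.5236 -0.2699  0.2388] board y,u,h [-0.4808 -0.0099  0.1555] F [-0.2 -0.5  1.1] open 1.002 grip 0.0
[-0.59  0.23  1.58 -0.18  1.31 -3.11]
dr [0.35, -1.69, -5.98] xyz [14.18, -0.06, 6.47]
```

```bash
python3 -c "
from h import *
p,r=tool(); c=ctrl.calibration('wrist')['world_from_camera']; print('cam in tool',r.inv().apply(c[:3,3]-p).round(3))
rel(np.array([.4436,-.398,.22]),RD(93.4-180)); rel(np.array([.4436,-.398,.25]),RD(167))"
```

```text
cam in tool [ 0.076  0.    -0.123]
dr [-2.19, -0.45, 23.92] xyz [14.54, -0.1, 4.5]
dr [1.48, -1.31, -18.21] xyz [15.06, -0.16, 1.54]
```

Call:
{"op": "send_rows", "data": {"dr": [[-0.14,-0.03,1.5],[-0.27,-0.06,3],[-0.41,-0.08,4.5],[-0.55,-0.11,6],[-0.69,-0.14,7.5],[-0.82,-0.17,9],[-0.96,-0.2,10.5],[-1.1,-0.23,12]], "xyz": [[2,0,0.4],[4,0,0.8],[6,0,1.2],[8,0,1.6],[10,0,2],[12,0,2.4],[14.5,-0.1,2.5],[14.5,-0.1,2.5]], "jaw": [100,100,100,100,100,100,100,100]}}

```text
time_s: 13.35
eef_pos: [0.4447, -0.3962, 0.2402]
eef_rot: [-0.044, 0.134, 0.99, -0.032]
wrist_force: [0.0, 0.1, -0.3]
opening: 1.003
grasp_force: 0.0
```

```bash
python3 -c "
from h import *
st(); print(ctrl.get_obs()['q'].round(2)); rel(np.array([.4436,-.398,.2]),RD(93.4-180))"
```

```text
t 13.35 p [ 0.4447 -0.3962  0.2402] board y,u,h [-0.6137 -0.0603  0.1998] F [ 0.   0.1 -0.3] open 1.003 grip 0.0
[-0.87  0.26  1.53 -0.11  1.37 -2.15]
dr [-1.08, -0.21, 11.85] xyz [-0.26, 0.1, 4.02]
```

Call:
{"op": "send_rows", "data": {"dr": [[-0.14,-0.03,1.5],[-0.27,-0.06,3],[-0.41,-0.08,4.5],[-0.55,-0.11,6],[-0.69,-0.14,7.5],[-0.82,-0.17,9],[-1.0,-0.2,10.5],[-1.08,-0.21,11.85]], "xyz": [[-0.2,0.1,0.5],[-0.2,0.1,1],[-0.26,0.1,2],[-0.26,0.1,3],[-0.26,0.1,4],[-0.26,0.1,4],[-0.26,0.1,4],[-0.26,0.1,4]], "jaw": [100,100,100,100,100,100,100,100]}}

```text
time_s: 14.35
eef_pos: [0.4443, -0.3964, 0.1999]
eef_rot: [-0.001, 0.685, 0.729, 0.0]
wrist_force: [0.5, 0.3, 0.1]
opening: 1.001
grasp_force: 0.0
```

```bash
python3 -c "
from h import *
st(); print(ctrl.get_obs()['q'].round(2)); rel(np.array([.4436,-.398,.023]),RD(93.4-180))
c=ctrl.calibration('wrist');im=ctrl.camera('wrist')[...,::-1]
hsv=cv2.cvtColor(im,cv2.COLOR_BGR2HSV); m=cv2.inRange(hsv,(5,110,60),(22,255,255))
k=max(cv2.findContours(m,0,2)[0],key=cv2.contourArea); r=cv2.minAreaRect(k); print(r)
for q in cv2.boxPoints(r): print(q.round(), onz(c,q,.016).round(4))
"
```

```text
t 14.35 p [ 0.4443 -0.3964  0.1999] board y,u,h [-0.6139 -0.0865  0.1691] F [0.5 0.3 0.1] open 1.001 grip 0.0
[-0.93  0.27  1.6   0.    1.27 -0.99]
dr [-0.01, -0.01, 0.02] xyz [-0.17, -0.07, 17.69]
((318.4999694824219, 218.99996948242188), (65.99998474121094, 26.999996185302734), 90.0)
[305. 186.] [ 0.4304 -0.3722  0.016 ]
[332. 186.] [ 0.4512 -0.3709  0.016 ]
[332. 252.] [ 0.4549 -0.4244  0.016 ]
[305. 252.] [ 0.4331 -0.4258  0.016 ]
```

Call:
{"op": "send_rows", "data": {"dr": [[0,0,0],[0,0,0],[0,0,0],[0,0,0],[0,0,0],[0,0,0],[0,0,0],[0,0,0]], "xyz": [[-0.17,-0.1,4],[-0.17,-0.1,8],[-0.17,-0.1,12],[-0.17,-0.1,15],[-0.17,-0.1,16.3],[-0.17,-0.1,17],[-0.17,-0.1,17],[-0.17,-0.1,17]], "jaw": [100,100,100,100,100,100,100,100]}}

```text
time_s: 15.4
eef_pos: [0.4441, -0.3988, 0.0314]
eef_rot: [0.001, 0.683, 0.73, -0.0]
wrist_force: [0.1, -0.2, 0.1]
opening: 1.0
grasp_force: 0.0
```

```bash
python3 -c "
from h import *
st(); rel(np.array([.4431,-.398,.0225]),RD(93.4-180))"
```

```text
t 15.4 p [ 0.4441 -0.3988  0.0314] board y,u,h [-0.6163 -0.1948  0.04  ] F [ 0.1 -0.2  0.1] open 1.0 grip 0.0
dr [0.01, 0.01, 0.07] xyz [0.08, -0.1, 0.89]
```

Call:
{"op": "send_rows", "data": {"dr": [[0,0,0],[0,0,0],[0,0,0],[0,0,0],[0,0,0],[0,0,0],[0,0,0],[0,0,0]], "xyz": [[0,-0.1,0.4],[0,-0.1,0.75],[0,-0.1,0.75],[0,-0.1,0.75],[0,-0.1,0.75],[0,-0.1,0.75],[0,-0.1,0.75],[0,-0.1,0.75]], "jaw": [100,100,60,30,0,0,0,0]}}

```text
time_s: 16.4
eef_pos: [0.4427, -0.3983, 0.023]
eef_rot: [-0.0, 0.683, 0.73, -0.0]
wrist_force: [-0.2, -0.5, 2.9]
opening: 0.263
grasp_force: 59.5
```

```bash
python3 -c "
from h import *
st()"
```

```text
t 16.4 p [ 0.4427 -0.3983  0.023 ] board y,u,h [-0.616  -0.2013  0.0345] F [-0.2 -0.5  2.9] open 0.263 grip 59.5
```

Call:
{"op": "send_rows", "data": {"dr": [[0,0,0],[0,0,0],[0,0,0],[0,0,0],[0,0,0],[0,0,0],[0,0,0],[0,0,0]], "xyz": [[0,0,-1.5],[0,0,-5],[0,0,-10],[0,0,-15],[0,0,-20],[0,0,-25],[0,0,-30],[0,0,-30]], "jaw": [0,0,0,0,0,0,0,0]}}

```text
time_s: 17.4
eef_pos: [0.4439, -0.3996, 0.329]
eef_rot: [0.004, 0.683, 0.73, -0.001]
wrist_force: [0.2, 0.6, -0.7]
opening: 0.263
grasp_force: 59.1
```

```bash
python3 -c "
from h import *
st(); rel(np.array([.42,0,.35]),RD(40-180))
c=ctrl.calibration('wrist');im=ctrl.camera('wrist')[...,::-1]; cv2.imwrite('pics/w5.png',im[200:480,160:480])
np.save('w5.npy',c,allow_pickle=True);np.save('t5.npy',np.r_[tool()[0],tool()[1].as_quat()])
"
```

```text
t 17.4 p [ 0.4439 -0.3996  0.329 ] board y,u,h [-0.6172 -0.0036  0.268 ] F [ 0.2  0.6 -0.7] open 0.263 grip 59.1
dr [0.08, 0.05, 8.97] xyz [40.02, 0.3, -2.41]
```

View pics/w5.png

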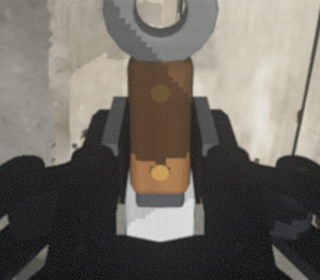

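The crop shows the narrow knife square in the grip: the handle is at crop rows 56–192, centred on column 160.

```bash
python3 -c "
from h import *
c=np.load('w5.npy',allow_pickle=True).item();t=np.load('t5.npy');p=t[:3];r=R.from_quat(t[3:])
for uv in((320,256),(320,392),(288,300),(351,300)):
    q=onplane(c,uv,p+r.apply([0,0,.007]),r.apply([0,0,1.])); print(r.inv().apply(q-p).round(4))
st()"
```

```text
[0.0275 0.0001 0.007 ]
[-0.0301  0.      0.007 ]
[ 0.0105 -0.0117  0.007 ]
[0.0104 0.0114 0.007 ]
t 17.45 p [ 0.4431 -0.3987  0.3256] board y,u,h [-0.6163 -0.0064  0.266 ] F [-0.7  1.  -1. ] open 0.264 grip 59.1
```

Call:
{"op": "send_rows", "data": {"dr": [[0,0,1.2],[0,0,2.4],[0,0,3.6],[0,0,4.8],[0,0,6],[0,0,7.2],[0,0,8.4],[0,0,9]], "xyz": [[5,0,-2.4],[10,0,-4],[15,0,-4],[20,0,-4],[25,0,-4],[30,0,-4],[35,0,-4],[40,0.3,-4]], "jaw": [0,0,0,0,0,0,0,0]}}

```text
time_s: 18.45
eef_pos: [0.4177, 0.0028, 0.3614]
eef_rot: [-0.001, 0.941, 0.339, -0.001]
wrist_force: [0.5, 0.3, -0.6]
opening: 0.263
grasp_force: 59.1
```

```bash
cat >> h.py <<'E'
RN=R.from_matrix(np.array([up,-by,-n]).T)  # tool x up the slope
E
python3 -c "
from h import *
st(); print(ctrl.get_obs()['q'].round(2)); rel(B(.105,-.05,.20),RN)"
```

```text
t 18.45 p [0.4177 0.0028 0.3614] board y,u,h [-0.2188 -0.0307  0.333 ] F [ 0.5  0.3 -0.6] open 0.263 grip 59.1
[-0.28 -0.26  1.81  0.    1.59  0.6 ]
dr [-2.63, 6.35, 7.15] xyz [27.87, -17.93, 11.44]
```

Call:
{"op": "send_rows", "data": {"dr": [[-0.33,0.8,0.9],[-0.66,1.6,1.8],[-1,2.4,2.7],[-1.3,3.2,3.6],[-1.65,4,4.5],[-2,4.8,5.4],[-2.3,5.6,6.3],[-2.63,6.35,7.15]], "xyz": [[3.5,-2.2,0],[7,-4.5,1],[10.5,-6.7,2],[14,-9,4],[17.5,-11.2,6],[21,-13.5,8],[24.5,-15.7,10],[27.9,-17.9,11.4]], "jaw": [0,0,0,0,0,0,0,0]}}

```text
time_s: 19.45
eef_pos: [0.5118, 0.2929, 0.254]
eef_rot: [0.021, 0.947, -0.019, 0.32]
wrist_force: [1.1, -1.0, -0.6]
opening: 0.261
grasp_force: 59.1
```

```bash
python3 -c "
from h import *
st(); print(ctrl.get_obs()['q'].round(2)); rel(B(.1053,-.046,.095),RN)
c=np.load('w1.npy',allow_pickle=True).item()
d=onplane(c,(318,383),B(0,0,.045),n)-pc; print('tip from w1',d@by,d@up)
s=ctrl.camera('side')[...,::-1];cv2.imwrite('pics/s2.png',s); cs=ctrl.calibration('side')
print(proj(cs,[B(.105,0,.045),B(.105,0,0)]).round(1))"
```

```text
t 19.45 p [0.5118 0.2929 0.254 ] board y,u,h [ 0.0787 -0.0482  0.2075] F [ 1.1 -1.  -0.6] open 0.261 grip 59.1
[ 0.49 -0.04  1.96 -0.53  0.72  2.41]
dr [-0.03, 0.44, 0.47] xyz [0.86, -2.6, 11.23]
tip from w1 0.1053878100729422 -0.003767442677528536
[[275.6 275.9]
 [261.  290.7]]
```

Call:
{"op": "send_rows", "data": {"dr": [[0,0.2,0.2],[0,0.44,0.47],[0,0.44,0.47],[0,0.44,0.47],[0,0.44,0.47],[0,0.44,0.47],[0,0.44,0.47],[0,0.44,0.47]], "xyz": [[0.86,-1.5,2],[0.86,-2.6,4],[0.86,-2.6,7],[0.86,-2.6,9],[0.86,-2.6,11],[0.86,-2.6,11],[0.86,-2.6,11],[0.86,-2.6,11]], "jaw": [0,0,0,0,0,0,0,0]}}

```text
time_s: 20.5
eef_pos: [0.5879, 0.3128, 0.1749]
eef_rot: [0.013, 0.938, -0.042, 0.343]
wrist_force: [0.5, -0.2, -2.0]
opening: 0.262
grasp_force: 59.2
```

```bash
python3 -c "
from h import *
st(); rel(B(.1053,-.046,.063),RN)
cs=ctrl.calibration('side')
for uv,h in (((275.2,278.3),.045),((285.5,249.3),.045),((263.5,291),0.)):
    d=onplane(cs,uv,B(0,0,h),n)-pc; print(uv,np.round([d@by,d@up],4))
c=np.load('w3.npy',allow_pickle=True).item() if False else None
s=ctrl.camera('side')[...,::-1]; cw=ctrl.calibration('wrist'); w=ctrl.camera('wrist')[...,::-1]; cv2.imwrite('pics/w6.png',w); np.save('w6.npy',cw,allow_pickle=True)
p,r=tool()
print('eye proj side',proj(cs,[p+r.apply([.0442,0,.009])]),'wrist',proj(cw,[p+r.apply([.0442,0,.009]),B(.1053,-.002,.045)]))
hsv=cv2.cvtColor(w,cv2.COLOR_BGR2HSV)
for y in range(150,260,6): print(y,''.join('#' if (v[1]<60 and v[2]>90) else ('o' if v[1]>=60 else '.') for v in hsv[y,250:392:2]))
"
```

```text
t 20.5 p [0.5879 0.3128 0.1749] board y,u,h [ 0.1053 -0.0423  0.0993] F [ 0.5 -0.2 -2. ] open 0.262 grip 59.2
dr [-0.06, -0.02, -0.0] xyz [-0.38, 0.02, 3.63]
(275.2, 278.3) [ 0.1121 -0.0009]
(285.5, 249.3) [ 0.0054 -0.    ]
(263.5, 291) [ 0.101  -0.0047]
eye proj side [[290.01383792 259.59070273]] wrist [[318.67160642 212.04414929]
 [319.82753202 198.44253977]]
150 oooooooooooooooooooooooooooooooo#######oooooooooooooooooooooooooooooooo
156 ooooooooooooooooooooooo##########################oooooooooooooooooooooo
162 oooooooooooooooooo###################################oooooooooooooooooo
168 ooooooooooooooo#########################################ooooooooooooooo
174 ooooooooooooo#############################################ooooooooooooo
180 ooooooooooo#################################################ooooooooooo
186 ooooooooo######################ooooooooo######################ooooooooo
192 oooooooo##################ooooooooooooooooooo##################oooooooo
198 oooooooo################ooooooooooooooooooooooo#################ooooooo
204 ooooooo################ooooooooooooooooooooooooo################ooooooo
210 ooooooo#################ooooooooooooooooooooooo#.################oooooo
216 ooooooo##################ooooooooooooooooooooo#.################ooooooo
222 oooooooo####################oooooooooooooooo###################oooooooo
228 ooooooooo#####################################################ooooooooo
234 oooooooooo###################################################oooooooooo
240 oooooooooooo###############################################oooooooooooo
246 oooooooooooooo###########################################oooooooooooooo
252 oooooooooooooooooo####################################ooooooooooooooooo
258 oooooooooooooooooooooo###########################oooooooooooooooooooooo
```

Call:
{"op": "send_rows", "data": {"dr": [[-0.06,-0.02,0],[-0.06,-0.02,0],[-0.06,-0.02,0],[-0.06,-0.02,0],[-0.06,-0.02,0],[-0.06,-0.02,0],[-0.06,-0.02,0],[-0.06,-0.02,0]], "xyz": [[-0.2,-0.08,1],[-0.5,-0.08,2],[-0.5,-0.08,2.3],[-0.5,-0.08,2.3],[-0.5,-0.08,2.3],[-0.5,-0.08,2.3],[-0.5,-0.08,2.3],[-0.5,-0.08,2.3]], "jaw": [0,0,0,0,0,0,0,0]}}

```text
time_s: 21.6
eef_pos: [0.5992, 0.3125, 0.1536]
eef_rot: [0.016, 0.939, -0.043, 0.341]
wrist_force: [0.0, -0.3, -0.2]
opening: 0.262
grasp_force: 59.2
```

```bash
python3 -c "
from h import *
st()
cw=ctrl.calibration('wrist'); w=ctrl.camera('wrist')[...,::-1]; cv2.imwrite('pics/w7.png',w); np.save('w7.npy',cw,allow_pickle=True)
p,r=tool()
print('eye',proj(cw,[p+r.apply([.0442,0,.009]),p+r.apply([.0542,0,.009])]),'peg tip/base',proj(cw,[B(.1053,-.002,.045),B(.1053,-.002,0),B(.1053,.008,.045)]))
g=w[...,2].astype(int)
for y in range(180,234,4): print(y,' '.join('%3d'%v for v in g[y,290:352:3]))
"
```

```text
t 21.6 p [0.5992 0.3125 0.1536] board y,u,h [ 0.1061 -0.0474  0.0757] F [ 0.  -0.3 -0.2] open 0.262 grip 59.2
eye [[318.75145668 212.32967494]
 [318.71807421 182.97693668]] peg tip/base [[320.71963423 196.60291633]
 [320.38773724 179.42565394]
 [320.72321469 170.87810358]]
180 152 153 151 151 153 150 149 146 144 147 145 147 150 149 151 150 148 147 152 150 148
184 151 152 151 152 149 147 136 130 118 108  95 103 124 129 139 146 149 153 150 151 158
188 152 151 152 149 140 120  86  89  87  90  89  87  86  84  81 111 137 144 146 150 148
192 153 152 149 133 164 168  82  86  89  99 100  96  91  87  78 142 165 125 144 149 149
196 158 151 137 157 188 165  76  85  95 102 101  98  97  82  74 159 188 169 130 150 155
200 156 150 124 184 152 119  91  76  86  98  99  93  87  76  87 175 178 182 127 144 156
204 151 130 158 185 146 119 121  94  83  90  84  81  73  91 160 172 183 180 152 120 149
208 153 124 121 182 149 120 122 117 100  91  83  91 146 160 162 166 180 184 127  97 150
212 157 115  95 172 125 124 121 125 101 103 104 102 162 167 165 165 190 183  90  94 156
216 159 141  97 104 125 120 120 121 113 103 115 166 166 163 166 165 185 136  75 130 156
220 154 155 109 108 113 121 122 118 112 103 123 164 166 162 166 166 144  88  88 148 153
224 156 156 149 119 114 119 122 125 121 103 142 165 166 165 146 111 101  91 138 150 158
228 152 154 158 151 128 130 121 126 129 123 134 135 126 123 118 113 107 139 156 156 151
232 157 159 155 163 165 147 136 135 130 129 128 129 128 120 123 130 159 164 162 154 157
```

Wrist pixels: the ring hole is centred at (321,206) and the peg tip disc at (320,195). Allowing for depth, the eye is within about 0.5 mm of the peg axis. I'll insert.

Call:
{"op": "send_rows", "data": {"dr": [[0,0,0],[0,0,0],[0,0,0],[0,0,0],[0,0,0],[0,0,0],[0,0,0],[0,0,0]], "xyz": [[0,0,0.4],[0,0,0.7],[0,0,1],[0,0,1.3],[0,0,1.6],[0,0,2],[0,0,2],[0,0,2]], "jaw": [0,0,0,0,0,0,0,0]}}

```text
time_s: 22.65
eef_pos: [0.612, 0.3112, 0.1381]
eef_rot: [0.016, 0.939, -0.043, 0.341]
wrist_force: [0.3, -0.2, -1.0]
opening: 0.263
grasp_force: 59.2
```

```bash
python3 -c "
from h import *
st(); rel(B(.1059,-.0475,.0235),RN)"
```

```text
t 22.65 p [0.612  0.3112 0.1381] board y,u,h [ 0.106  -0.0475  0.0556] F [ 0.3 -0.2 -1. ] open 0.263 grip 59.2
dr [0.01, 0.01, -0.0] xyz [0.0, 0.01, 3.21]
```

Call:
{"op": "send_rows", "data": {"dr": [[0,0,0],[0,0,0],[0,0,0],[0,0,0],[0,0,0],[0,0,0],[0,0,0],[0,0,0]], "xyz": [[0,0,0.6],[0,0,1.2],[0,0,1.8],[0,0,2.4],[0,0,2.8],[0,0,3.1],[0,0,3.2],[0,0,3.2]], "jaw": [0,0,0,0,0,0,0,0]}}

```text
time_s: 23.65
eef_pos: [0.6321, 0.3093, 0.1138]
eef_rot: [0.016, 0.939, -0.043, 0.341]
wrist_force: [-6.1, -1.5, 4.5]
opening: 0.262
grasp_force: 60.1
```

```bash
python3 -c "
from h import *
st()"
```

```text
t 23.65 p [0.6321 0.3093 0.1138] board y,u,h [ 0.1059 -0.0476  0.0241] F [-6.1 -1.5  4.5] open 0.262 grip 60.1
```

Call:
{"op": "send_rows", "data": {"dr": [[0,0,0],[0,0,0],[0,0,0],[0,0,0],[0,0,0],[0,0,0],[0,0,0],[0,0,0]], "xyz": [[-0.1,0,0.05],[-0.1,0,0.05],[-0.1,0,0.05],[-0.1,0,0.05],[-0.1,0,0.05],[-0.1,0,-0.5],[-0.1,0,-3],[-0.1,0,-8]], "jaw": [0,0,60,80,80,80,80,80]}}

```text
time_s: 24.65
eef_pos: [0.5796, 0.3133, 0.1731]
eef_rot: [0.017, 0.939, -0.043, 0.34]
wrist_force: [1.2, -0.1, 1.4]
opening: 0.799
grasp_force: 0.0
```

Call:
{"op": "send_rows", "data": {"dr": [[0,0,0],[0,0,0],[0,0,0],[0,0,0],[0,0,0],[0,0,0],[0,0,0],[0,0,0]], "xyz": [[0,0,-3],[0,0,-6],[0,0,-6],[0,0,-6],[0,0,-6],[0,0,-6],[0,0,-6],[0,0,-6]], "jaw": [80,80,80,80,80,80,80,80]}}

```text
time_s: 25.65
eef_pos: [0.5422, 0.3176, 0.2199]
eef_rot: [0.016, 0.939, -0.043, 0.341]
wrist_force: [-0.2, 0.7, -0.2]
opening: 0.799
grasp_force: 0.0
```

```bash
python3 -c "
from h import *
st()
c=ctrl.calibration('wrist');w=ctrl.camera('wrist')[...,::-1];cv2.imwrite('pics/w8.png',w)
hsv=cv2.cvtColor(w,cv2.COLOR_BGR2HSV); m=cv2.inRange(hsv,(5,150,50),(16,255,255))
for k in cv2.findContours(m,0,2)[0]:
    if cv2.contourArea(k)>400:
        r=cv2.minAreaRect(k); print([np.round(x,1) for x in r])
        for q in cv2.boxPoints(r):
            d=onplane(c,q,B(0,0,.016),n)-pc; print('   y,u',np.round([d@by,d@up],4))
print(proj(c,[B(.105,-.004,.014),B(.105,-.02,.016),B(0,-.004,.014),B(.105,0,.045)]).round())
g=hsv
a=proj(c,[B(.105,-.004,.014)])[0].astype(int); print(a)
for y in range(a[1]-60,a[1]+110,8): print(y,''.join('#' if (v[1]<60 and v[2]>70) else ('o' if v[1]>=150 else '.') for v in hsv[y,a[0]-70:a[0]+72:2]) if 0<=y<480 else '')
"
```

```text
t 25.65 p [0.5422 0.3176 0.2199] board y,u,h [ 0.106  -0.0486  0.1633] F [-0.2  0.7 -0.2] open 0.799 grip 0.0
[[320. 164.]
 [320. 188.]
 [475. 165.]
 [320. 163.]]
[320 164]
104 .......................................................................
112 .......................................................................
120 #####..................................................................
128 .###...................................................................
136 ...............................########................................
144 .........................#####################.........................
152 ......................##########################.......................
160 .....................#########...........#########.....................
168 .....................########............#########.....................
176 .....................#############....###########......................
184 ........................#######################........................
192 ...............................####.#####..............................
200 .......................................................................
208 .......................................................................
216 .......................................................................
224 .......................................................................
232 .......................................................................
240 .......................................................................
248 .......................................................................
256 .........................##................##..........................
264 .........................##................##..........................
272 .........................####################..........................
```

```bash
python3 -c "
from h import *
a=cv2.imread('pics/top0.png');b=ctrl.camera('top')[...,::-1]
m=(cv2.absdiff(a,b).max(2)>45).astype(np.uint8);k,l,s,_=cv2.connectedComponentsWithStats(m)
print([x.tolist() for x in s[1:] if x[4]>15]); st()
ctrl.hand_in()"
```

```text
[[243, 206, 18, 16, 104], [210, 208, 14, 13, 52], [241, 223, 23, 34, 435], [118, 231, 110, 249, 11131], [222, 242, 5, 5, 18], [440, 295, 14, 12, 74], [477, 295, 8, 6, 30], [455, 296, 22, 9, 177], [0, 418, 103, 62, 4026], [290, 418, 29, 21, 295], [139, 438, 9, 36, 129], [265, 450, 12, 30, 210], [324, 457, 27, 16, 70], [356, 462, 10, 14, 48], [314, 467, 18, 13, 45], [0, 469, 18, 11, 118], [308, 472, 18, 8, 76], [362, 476, 5, 4, 16]]
t 25.75 p [0.5422 0.3177 0.2201] board y,u,h [ 0.1061 -0.0485  0.1635] F [-0.3  1.  -0.4] open 0.799 grip 0.0
the job is handed in; nothing more can be done
```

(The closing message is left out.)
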